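Temperature check of a power module in the bench pliers

ROBOT

A 6-joint arm with a two-finger parallel gripper is mounted at the origin on the work surface. World frame = base frame: x ahead of the robot, y to its left, z up, the work surface at z = 0. Lengths are in m, angles in degrees, forces in N, time in s.
With the tool pointing down it reaches from about 0.25 to 0.775 m from the base axis. Payload 4 kg.
Tool frame: the origin (TCP) lies between the finger pads; the fingertips stand 8 mm ahead of it and the grasp point (between the pads) lies 11 mm behind it (bot.tips_ahead is the distance from the TCP to the fingertips, in m); z points along the fingers, y is the line along which they close (so a half turn about z gives the same grasp; the last joint's range is limited). The gripper opens to 85 mm and grips with 20 to 120 N. Pads are 22 mm wide; open, the fingers measure 114 mm over their backs; the gripper's body (76 mm by 85 mm) begins 54 mm behind the grasp point. The pads swing forward as they close: fully open they stand 13 mm farther back than shut.
Start: joints at [-76.095, 4.996, 78.535, -0, 96.463, -5.907], TCP at [0.186, -0.517, 0.239] pointing down, gripper open.
Joint ranges: [-177.83, 177.83], [-43.37, 116.18], [15.69, 146.23], [-61.86, 241.86], [9.47, 152.12], [-147.06, 147.06]. Speed limits (degrees/s): [159.86, 159.86, 180, 180, 180, 180].

INTERFACE

Orientations are given as [roll, pitch, yaw] about the fixed x, y, z axes, in that order (R = Rz(yaw) Ry(pitch) Rx(roll)).
In Python, from station import bot gives the robot as it stands. The module is installed in compiled form; this text tells all that it offers.
- The arm moves only by the tool step_arm, never from a script. Its argument "commands" is a list of rows, each an object of numbers: "hand": the closure, from -1 (fully open) to 1 (shut); "dx", "dy", "dz": the shift along the tool's x, y, z in cm; "turn": the turn about the tool's z in degrees. In form: [{"hand": .., "dx": .., "dy": .., "dz": .., "turn": ..}, ...]. A call has 1 to 8 rows; each row is the pose to reach, as a shift and turn from the pose commanded when the call began, along the tool's axes at that moment; what a row does not reach only later rows make up. A row lasts 1/10 s, in which the tool goes at most 50 mm and 8.59 degrees, less where a joint would pass 70% of its speed; a pose out of reach is approached as far as the arm can. A call with a gripper value outside its range is refused whole. The fingers move at their own pace and stop on an object; the grip force is fixed at half the most. Time passes only in rows, so rows that repeat a pose let the fingers close. It gives the time, the measured TCP pose, the force, the opening and the grip force at its end, in the units of the state.
- bot.get_obs(): the state, without advancing time (a new reading comes with each control period).
- bot.capture(name): name is "scene" or "top" or "wrist"; returns a dict with "image" (400x640x3 uint8, blue, green, red), "vertical_fov" (degrees; the focal length in pixels is half the picture's height over the tangent of half this angle, whatever the lens; pixels are square), "cx", "cy" (the principal point, pixels), "R" (3x3) and "t" (3): a world point X has camera coordinates R X + t. Camera axes: x right, y down, z forward; pixel columns grow to the right and rows downward; lengths in m; the calibration is good to about 2 mm. A picture is of the moment at which its call begins. There is no depth.
- bot.sign_off(): hands the job in; it is judged then, once.
The state is a dict: "time": time; "q": joint angles; "qd": joint speeds; "effort": joint torques, N m; "position": TCP position; "ee_rot": TCP orientation; "wrist_force": force on the tool from outside, world axes, zero at the start; "wrist_torque": the same for the moment, N m; "opening": finger opening in m; "finger_force": force on a finger pad.
Only numpy, scipy, OpenCV 4.12 (cv2) and the standard library are available. Lean on these libraries where they do the work, as an engineer would, in place of code of your own. Each camera call takes 0.05 s, during which the arm holds its last target. There are 200 camera calls.

TASK

The power module stands loose between the jaws of the locking pliers that are bolted to the bench. Squeeze the plier handles until they snap shut and stay locked on the module, then pick up the infrared thermometer, hold it still for about two seconds pointing straight at the black device on the module from about 6 cm away, and lay it back on its rubber rest. Then push the release lever to spring the pliers open, and set the module down upright inside the tray without dropping it, leaving the other things on the bench where they are.

Things in the scene. Friction and masses are not known exactly. Their poses are not given: they have to be found in the camera images.
- clamp: Steel locking pliers lying flat, bolted over a fixture plate (150 x 300 x 10 mm); fixed. Origin on the bench under the jaws' closing point, z up. They run along y: jaws y -30 to 0 mm, handles to +y. Fixed jaw (face x = 6 mm) and fixed handle on the +x side; moving jaw and handle on the -x (robot) side. Jaws z 30 to 60 mm; handles z 33 to 57 mm, free space under them down to z = 10 mm.
- handle (a joint): Angle of the moving handle, rad: 0 open, 0.16 shut against its stop. Pivot at (0, 30) mm in the clamp's frame. Over-centre: below 0.085 it springs back open, beyond 0.085 it snaps to 0.16 and stays locked. Takes about 12 N at the grip point with the module in the jaws.
- handle_grip (a point): Mid-height point on the middle of the moving handle's bar (12 mm thick, 24 mm high), 95 mm from its pivot, 45 mm above the bench; turns with the handle. Across both handles here: about 56 mm open, 40 mm locked. Pinch them together from above, or push this one in the clamp's +x direction.
- fixed_grip (a point): Middle of the fixed handle's bar, facing handle_grip: at (27, 125, 45) mm in the clamp's frame. Bar 14 mm thick (x), 24 mm high, from y = 0 to 150 mm. When locked the moving handle's outer face is at x = -6 mm, this one's at x = 34 mm, so the closed pair is centred on x = 14 mm.
- release (a joint): angle of the release lever, rad: 0 = rest, stop at 0.75. Sprung back to 0. Its cam pushes the locked moving handle out over centre at about 0.5; push it to its stop (about 5 N).
- release_tip (a point): Middle of the release lever's paddle: upright steel blade 8 mm thick (x), 34 mm long (y), 30 mm high, centre 50 mm above the bench, sticking out past the handle ends. Turns about a vertical pin 42 mm away, at (13, 165) mm in the clamp's frame. Push it in the clamp's +x direction; full travel about 29 mm.
- module_mid (a point): Centre of the upright aluminium plate (12 mm in x, 110 in y, 110 high) of the power module, 55 mm above its foot. Stands on the fixture plate, +y end between the jaws, turned much as the clamp. Black device on its -x face, fins on its +x face (30 mm deep, 70 high, y -54 to -2 mm). The top 35 mm is bare: pinch it there from above. Centre of mass near y -9 mm, x 6 mm. About 0.4 kg.
- module_device (a point): centre of the outer face of the black square device (44 x 44 mm, 5 mm thick) on the module's -x face; axes as the module, so the device faces -x. 50 mm above the module's foot.
- thermo_mid (a point): centre of the stick-shaped grey infrared thermometer: body 36 mm wide (y), 36 mm high (z), 140 mm long along x with its nose; x points to the nose, z up. Lies on the rubber rest, 18 mm above its top, nose away from the robot. Mass about 0.16 kg. It can be pinched across its width here.
- thermo_nose (a point): tip of the thermometer's nose, 75 mm ahead of its centre on its x axis; it measures along x.
- rest_top (a point): centre of the top of the fixed black rubber rest block (170 x 90 mm, top 25 mm above the bench); x along its length, z up.
- tray: fixed open pale tray, 150 (x) x 190 (y) x 35 mm high, walls and floor about 4 to 5 mm; origin under its centre, on the bench. Stands on the left or the right, the rest on the other side.
- multimeter: yellow multimeter, 170 x 85 x 36 mm, bystander; origin at the centre of its underside.
- spool: spool of solder wire with black flanges, 64 mm diameter, 52 mm high, standing; bystander; origin at the centre of its underside.
- screwdriver: screwdriver, 200 mm long, lying along its x; bystander.
Mind the look-alikes: they are no part of the job. There is more than one size of the part that bears module_mid; the job needs the middle-sized.

How it is judged:
By the outcome, as a careful person would: the job done as asked, in the order asked, and still so for the second after the job is handed in, with the robot touching nothing.
It also fails if it takes over 72 s, if anything falls off the work surface, if the arm or the gripper's body presses on something with over 40 N, if the wrist force passes 120 N, or if a joint passes its speed limit or range.

## Working session

There is one attempt and no reset: what is moved stays moved. The work goes in short steps, Python scripts to look and compute and a tool call to move; the robot and the scene stay as the last step left them, time stands still between calls to the robot, and variables do not carry over. Pictures are saved under pics/ and viewed, at most 14 in all, crops included, and the job is handed in when it is done.

Besides the shell and the picture viewer there is one more tool, called as name([rows], argument=value, ...), one row to a line, values as JSON. step_arm: Moves the arm, as the interface text tells. Its arguments: {"type":"object","properties":{"commands":{"type":"array","items":{"type":"object","properties":{"hand":{"type":"number"},"dx":{"type":"number"},"dy":{"type":"number"},"dz":{"type":"number"},"turn":{"type":"number"}}}}},"required":["commands"]}

```bash
mkdir -p pics; cat > h.py <<'E'
import numpy as np, cv2
from station import bot
def cap(n,fn=None):
    c=bot.capture(n); c['f']=200/np.tan(np.radians(c['vertical_fov']/2))
    if fn: cv2.imwrite('pics/'+fn,c['image'])
    return c
def ray(c,u,v,z):
    d=c['R'].T@np.array([(u-c['cx'])/c['f'],(v-c['cy'])/c['f'],1]); o=-c['R'].T@c['t']
    return o+d*(z-o[2])/d[2]
def proj(c,X):
    p=c['R']@np.array(X,float)+c['t']; return c['f']*p[:2]/p[2]+[c['cx'],c['cy']]
E
python3 - <<'E'
from h import *
for n in('scene','top'):
    c=cap(n,n+'0.png');print(n,c['f'],c['cx'],c['cy'],c['R'].round(3).tolist(),(-c['R'].T@c['t']).round(3))
o=bot.get_obs();print(o['ee_rot'],o['position'],o['time'],bot.tips_ahead)
E
```

```text
scene 378.86459757834245 319.79989549434475 194.93923796635366 [[0.379, 0.925, 0.005], [0.733, -0.297, -0.611], [-0.564, 0.236, -0.791]] [ 1.195 -0.339  1.013]
top 488.41738736866415 322.79991573192416 200.18064581797444 [[0.015, -1.0, 0.016], [-0.987, -0.018, -0.162], [0.162, -0.013, -0.987]] [ 0.324 -0.07   1.442]
[-1.79884312e+02 -1.34755069e-02  1.98112429e+01] [ 0.18631821 -0.51701901  0.23822734] 0.1 0.008
```

View pics/top0.png

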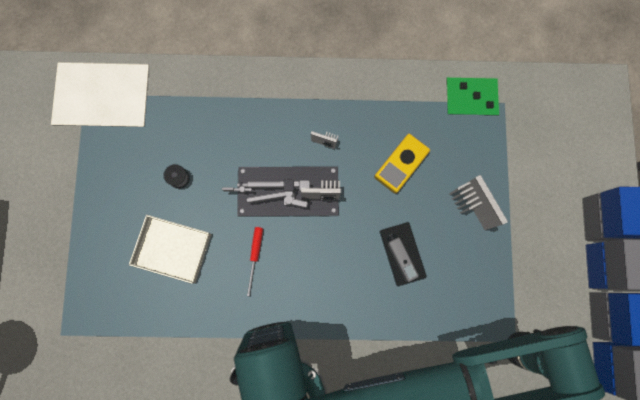

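View pics/scene0.png

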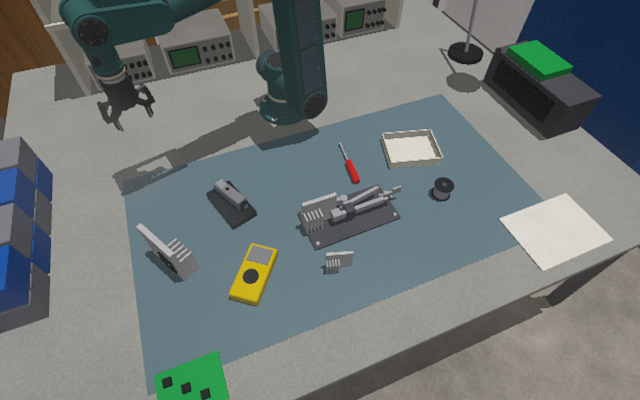

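The middle-sized module is the one in the jaws at top (325,188). Its look-alikes are the small one at (325,139) and the large one at (485,203). The rest with the thermometer is at (403,254), the tray at (171,249), the plier handles at (265,192) and the release lever at (230,189). I'll check this in a crop and measure with masks.

```bash
cat > m.py <<'E'
from h import *
c=cap('top'); im=c['image']
cv2.imwrite('pics/crop1.png',cv2.resize(im[150:300,215:435],None,fx=3.6,fy=3.6,interpolation=cv2.INTER_CUBIC))
for p in[(245,172),(335,212),(390,230),(403,250),(170,250),(300,250),(416,270),(320,188)]: print(p,im[p[1],p[0]])
def rect(box,mask,z,name):
    x0,y0,x1,y1=box; m=np.zeros(im.shape[:2],np.uint8); m[y0:y1,x0:x1]=mask[y0:y1,x0:x1]
    k=max(cv2.findContours(m,cv2.RETR_EXTERNAL,cv2.CHAIN_APPROX_NONE)[0],key=cv2.contourArea)
    w=np.array([ray(c,*q,z)[:2] for q in k[:,0].astype(float)],np.float32)
    r=cv2.minAreaRect(w*1000); print(name,r)
g=im.max(2); blue=(im[:,:,0].astype(int)-im[:,:,2]>22)
rect((225,155,350,225),((~blue)*255).astype(np.uint8),.010,'plate')
rect((370,215,435,292),((~blue)*255).astype(np.uint8),.025,'rest')
rect((120,205,220,292),((~blue)*255).astype(np.uint8),.035,'tray')
E
python3 m.py
```

```text
(245, 172) [91 86 90]
(335, 212) [97 94 96]
(390, 230) [41 45 42]
(403, 250) [130 131 132]
(170, 250) [222 235 241]
(300, 250) [144 140 119]
(416, 270) [60 61 61]
(320, 188) [141 144 148]
plate ((586.6687622070312, 18.862640380859375), (199.38316345214844, 371.7713623046875), 0.975197434425354)
rest ((412.21099853515625, -315.6859130859375), (204.7710418701172, 126.70228576660156), 22.20656394958496)
tray ((411.1542053222656, 342.1978454589844), (245.68685913085938, 278.58819580078125), 1.011089563369751)
```

View pics/crop1.png

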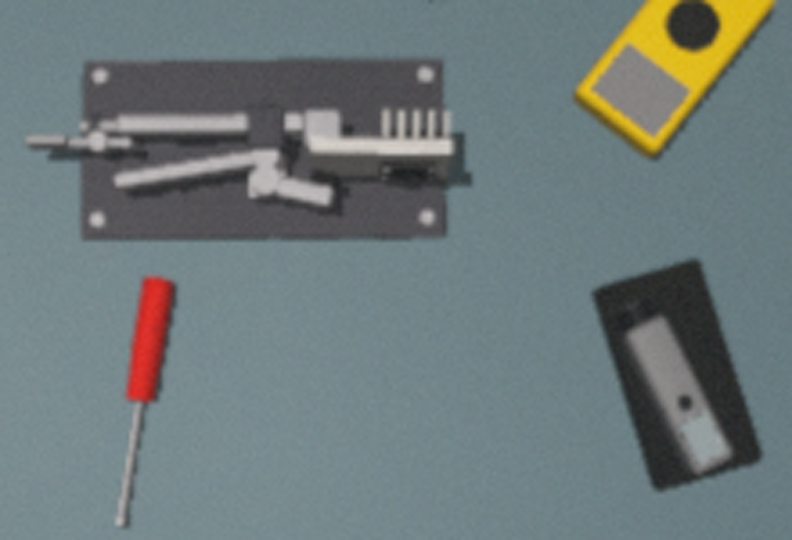

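```bash
cat > m2.py <<'E'
from h import *
c=cap('top'); im=c['image']
def P(l,z,name,crop=True):
    w=np.array([ray(c,*( ((a+.5)/3.6-.5+215,(b+.5)/3.6-.5+150) if crop else (a,b)),z)[:2]*1000 for a,b in l],np.float32)
    print(name,w.round(0).tolist(),cv2.minAreaRect(w) if len(w)>3 else '', 'mean',w.mean(0))
P([(83,62),(442,60),(446,237),(83,239)],.01,'plate')
P([(593,292),(697,259),(761,457),(656,490)],.025,'rest')
P([(628,335),(662,318),(733,455),(697,474)],.061,'thermo')
P([(308,140),(452,138),(454,153),(312,153)],.12,'module')
P([(25,140),(63,142)],.065,'paddle'); P([(97,141)],.06,'pin')
P([(117,124),(247,122)],.057,'fixed handle centreline');P([(116,181),(245,155)],.057,'moving')
m=((im[:,:,2]>165)*255).astype(np.uint8); m[:205]=0;m[:,230:]=0;m[300:]=0
k=max(cv2.findContours(m,0,1)[0],key=cv2.contourArea)
P([tuple(q) for q in k[:,0].astype(float)],.03,'tray',False) if 0 else print(cv2.minAreaRect(np.array([ray(c,*q,.03)[:2]*1000 for q in k[:,0].astype(float)],np.float32)))
E
python3 m2.py
```

```text
plate [[657.0, 167.0], [664.0, -131.0], [515.0, -136.0], [508.0, 161.0]] ((585.7916259765625, 15.58038330078125), (149.09390258789062, 300.22210693359375), 1.4128955602645874) mean [585.93604   15.178093]
rest [[470.0, -255.0], [498.0, -340.0], [340.0, -389.0], [313.0, -305.0]] ((405.663330078125, -322.45794677734375), (166.40219116210938, 89.43280029296875), 17.526521682739258) mean [ 405.38705 -322.33563]
thermo [[433.0, -278.0], [447.0, -305.0], [341.0, -359.0], [326.0, -331.0]] ((386.33154296875, -317.929443359375), (119.44930267333984, 32.04149627685547), 27.177953720092773) mean [ 386.62897 -318.27045]
module [[573.0, -25.0], [577.0, -135.0], [565.0, -137.0], [563.0, -28.0]] ((570.0179443359375, -80.79653930664062), (11.670324325561523, 111.61021423339844), 1.0358214378356934) mean [569.6327  -81.22105]
paddle [[580.0, 202.0], [578.0, 171.0]]  mean [579.002  186.4652]
pin [[581.0, 145.0]]  mean [580.69293 145.26044]
fixed handle centreline [[595.0, 130.0], [599.0, 26.0]]  mean [597.1498  78.3841]
moving [[549.0, 129.0], [572.0, 27.0]]  mean [560.5757    78.268394]
((408.86981201171875, 351.5896911621094), (191.11341857910156, 151.65936279296875), 74.95096588134766)
```

```bash
cat > g.py <<'E'
import sys; from h import *
def go(x,y,z,yaw):
    o=bot.get_obs(); p=np.array(o['position']); a=np.radians(o['ee_rot'][2])
    from scipy.spatial.transform import Rotation as S
    R=S.from_euler('xyz',o['ee_rot'],degrees=True).as_matrix()
    d=R.T@(np.array([x,y,z])-p)*100
    t=-(yaw-o['ee_rot'][2]); t=(t+180)%360-180
    print('dx dy dz',d.round(2),'turn',round(t,1),'| t',round(o['time'],1),'pos',p.round(4),'yaw',round(o['ee_rot'][2],2),'q',np.round(o['q'],0),'F',np.round(o['wrist_force'],1),'open',round(o['opening'],4))
if __name__=='__main__': go(*map(float,sys.argv[1:5]))
E
python3 g.py .583 .105 .2 91.35
```

```text
dx dy dz [ 58.4  -45.08   3.93] turn -71.5 | t 0.2 pos [ 0.1864 -0.5172  0.2385] yaw 19.81 q [-76.   5.  79.   0.  96.  -6.] F [0.3 0.2 0.2] open 0.0852
```

step_arm([
  {"hand": -1,"dx": 58.4,"dy": -45.1,"dz": 2,"turn": -71.5},
  {"hand": -1,"dx": 58.4,"dy": -45.1,"dz": 2,"turn": -71.5},
  {"hand": -1,"dx": 58.4,"dy": -45.1,"dz": 2,"turn": -71.5},
  {"hand": -1,"dx": 58.4,"dy": -45.1,"dz": 2,"turn": -71.5},
  {"hand": -1,"dx": 58.4,"dy": -45.1,"dz": 2,"turn": -71.5},
  {"hand": -1,"dx": 58.4,"dy": -45.1,"dz": 2,"turn": -71.5},
  {"hand": -1,"dx": 58.4,"dy": -45.1,"dz": 2,"turn": -71.5},
  {"hand": -1,"dx": 58.4,"dy": -45.1,"dz": 2,"turn": -71.5},
])

```text
time: 1.0
position: [0.4019, -0.1784, 0.2285]
ee_rot: [180.0, 0.0, 88.9]
wrist_force: [0.4, -1.0, 0.7]
opening: 0.0856
finger_force: 0.0
```

```bash
python3 g.py .583 .105 .2 91.35
```

```text
dx dy dz [28.68 17.57  2.84] turn -2.4 | t 1.0 pos [ 0.4019 -0.1784  0.2285] yaw 88.9 q [-31.  -9.  93.  -0.  96. -30.] F [ 0.4 -1.   0.7] open 0.0856
```

step_arm([
  {"hand": -1,"dx": 28.5,"dy": 17.5,"dz": 2.5,"turn": -2.4},
  {"hand": -1,"dx": 28.5,"dy": 17.5,"dz": 2.5,"turn": -2.4},
  {"hand": -1,"dx": 28.5,"dy": 17.5,"dz": 2.5,"turn": -2.4},
  {"hand": -1,"dx": 28.5,"dy": 17.5,"dz": 2.5,"turn": -2.4},
  {"hand": -1,"dx": 28.5,"dy": 17.5,"dz": 2.5,"turn": -2.4},
  {"hand": -1,"dx": 28.5,"dy": 17.5,"dz": 2.5,"turn": -2.4},
  {"hand": -1,"dx": 28.5,"dy": 17.5,"dz": 2.5,"turn": -2.4},
  {"hand": -1,"dx": 28.5,"dy": 17.5,"dz": 2.5,"turn": -2.4},
])

```text
time: 1.8
position: [0.5843, 0.1042, 0.2014]
ee_rot: [-179.9, -0.1, 91.3]
wrist_force: [-0.0, -1.3, -0.2]
opening: 0.0856
finger_force: 0.0
```

```bash
python3 - <<'E'
from h import *
from g import go
c=cap('wrist','w1.png'); go(.583,.105,.037,91.35)
O=np.array([.5716,-.020,0]);a=np.radians(1.35);R=np.array([[np.cos(a),-np.sin(a),0],[np.sin(a),np.cos(a),0],[0,0,1]])
for n,p in dict(fixedend=(27,150,57),fixedout=(34,125,57),hgrip=(-16,124,57),tip=(13,207,65),pin=(13,165,60)).items(): print(n,proj(c,O+R@np.array(p)/1000).round())
print((-c['R'].T@c['t']).round(3),c['R'].round(2).tolist())
E
```

```text
dx dy dz [ 0.3 -0.  16.5] turn -0.2 | t 1.9 pos [0.5835 0.1021 0.202 ] yaw 91.16 q [ 4. 11. 76. -0. 93.  3.] F [-0.7  0.2  0.3] open 0.0854
fixedend [327. 166.]
fixedout [334. 191.]
hgrip [285. 192.]
tip [313. 106.]
pin [313. 152.]
[0.582 0.175 0.336] [[1.0, 0.02, -0.0], [0.02, -0.96, 0.28], [0.0, -0.28, -0.96]]
```

View pics/w1.png

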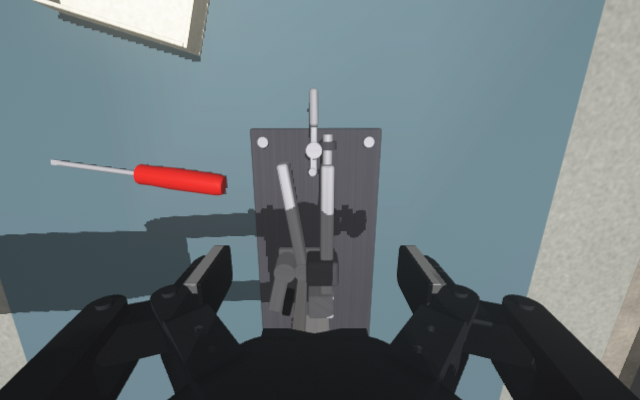

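The view shows the pin at (313,151), the fixed handle's end at (327,165), the moving handle at (287,190) and the paddle at (313,105). These match the predicted pixels, so the clamp frame is good. Descending.

step_arm([
  {"hand": -1,"dx": 0.2,"dy": 0,"dz": 4.5},
  {"hand": -1,"dx": 0.2,"dy": 0,"dz": 9},
  {"hand": -1,"dx": 0.2,"dy": 0,"dz": 13},
  {"hand": -1,"dx": 0.2,"dy": 0,"dz": 15.5},
  {"hand": -1,"dx": 0.2,"dy": 0,"dz": 16.5},
  {"hand": -1,"dx": 0.2,"dy": 0,"dz": 16.5},
])

```text
invalid input at $.commands[0]: expected keys hand, dx, dy, dz, turn
```

step_arm([
  {"hand": 1},
  {"hand": 1},
  {"hand": 1},
  {"hand": 1},
  {"hand": 1},
  {"hand": 1},
  {"hand": 1},
  {"hand": 1},
])

```text
invalid input at $.commands[0]: expected keys hand, dx, dy, dz, turn
```

step_arm([
  {"hand": -1,"dx": 0.2,"dy": 0,"dz": 4.5,"turn": 0},
  {"hand": -1,"dx": 0.2,"dy": 0,"dz": 9,"turn": 0},
  {"hand": -1,"dx": 0.2,"dy": 0,"dz": 13,"turn": 0},
  {"hand": -1,"dx": 0.2,"dy": 0,"dz": 15.5,"turn": 0},
  {"hand": -1,"dx": 0.2,"dy": 0,"dz": 16.5,"turn": 0},
  {"hand": -1,"dx": 0.2,"dy": 0,"dz": 16.5,"turn": 0},
  {"hand": -1,"dx": 0.2,"dy": 0,"dz": 16.5,"turn": 0},
])

```text
time: 2.55
position: [0.5845, 0.1017, 0.0404]
ee_rot: [179.8, 0.0, 90.9]
wrist_force: [0.1, 0.8, 0.6]
opening: 0.0853
finger_force: 0.0
```

step_arm([
  {"hand": 1,"dx": 0,"dy": 0,"dz": 0,"turn": 0},
  {"hand": 1,"dx": 0,"dy": 0,"dz": 0,"turn": 0},
  {"hand": 1,"dx": 0,"dy": 0,"dz": 0,"turn": 0},
  {"hand": 1,"dx": 0,"dy": 0,"dz": 0,"turn": 0},
  {"hand": 1,"dx": 0,"dy": 0,"dz": 0,"turn": 0},
  {"hand": 1,"dx": 0,"dy": 0,"dz": 0,"turn": 0},
  {"hand": 1,"dx": 0,"dy": 0,"dz": 0,"turn": 0},
  {"hand": 1,"dx": 0,"dy": 0,"dz": 0,"turn": 0},
])

```text
time: 3.35
position: [0.5848, 0.1024, 0.0414]
ee_rot: [179.8, 0.0, 91.0]
wrist_force: [-2.0, -0.6, 6.8]
opening: 0.0383
finger_force: 64.1
```

step_arm([
  {"hand": -1,"dx": 0,"dy": 0,"dz": 0,"turn": 0},
  {"hand": -1,"dx": 0,"dy": 0,"dz": 0,"turn": 0},
  {"hand": -1,"dx": 0,"dy": 0,"dz": 0,"turn": 0},
  {"hand": -1,"dx": 0,"dy": 0,"dz": 0,"turn": 0},
  {"hand": -1,"dx": 0,"dy": 0,"dz": -4,"turn": 0},
  {"hand": -1,"dx": 0,"dy": 0,"dz": -9,"turn": 0},
  {"hand": -1,"dx": 0,"dy": 0,"dz": -14,"turn": 0},
  {"hand": -1,"dx": 0,"dy": 0,"dz": -18,"turn": 0},
])

```text
time: 4.15
position: [0.5838, 0.1023, 0.2218]
ee_rot: [179.8, -0.0, 91.0]
wrist_force: [0.7, -0.7, 0.7]
opening: 0.0853
finger_force: 0.0
```

```bash
python3 g.py .391 -.316 .20 27
```

```text
dx dy dz [-41.5  -19.99   2.11] turn 64.0 | t 4.2 pos [0.5838 0.1023 0.2218] yaw 90.96 q [ 4. 11. 74. -0. 95.  3.] F [ 0.7 -0.7  0.7] open 0.0853
```

step_arm([
  {"hand": -1,"dx": -41.5,"dy": -20,"dz": 2,"turn": 64},
  {"hand": -1,"dx": -41.5,"dy": -20,"dz": 2,"turn": 64},
  {"hand": -1,"dx": -41.5,"dy": -20,"dz": 2,"turn": 64},
  {"hand": -1,"dx": -41.5,"dy": -20,"dz": 2,"turn": 64},
  {"hand": -1,"dx": -41.5,"dy": -20,"dz": 2,"turn": 64},
  {"hand": -1,"dx": -41.5,"dy": -20,"dz": 2,"turn": 64},
  {"hand": -1,"dx": -41.5,"dy": -20,"dz": 2,"turn": 64},
  {"hand": -1,"dx": -41.5,"dy": -20,"dz": 2,"turn": 64},
])

```text
time: 4.95
position: [0.4148, -0.2622, 0.2012]
ee_rot: [180.0, -0.0, 26.7]
wrist_force: [1.1, -0.7, 0.0]
opening: 0.0853
finger_force: 0.0
```

```bash
python3 - <<'E'
from h import *
from g import go
c=cap('wrist'); t=cap('top'); s=cap('scene')
r=cv2.resize
a=r(c['image'],(400,250));b=r(t['image'][150:230,215:355],None,fx=4,fy=4,interpolation=2)
cv2.imwrite('pics/mix.png',np.vstack([c['image'][:280],np.pad(b[:,:560],((0,0),(0,80),(0,0)))]))
go(.391,-.316,.2,27)
E
```

```text
dx dy dz [-4.48  3.69  0.07] turn -0.4 | t 5.1 pos [ 0.4145 -0.263   0.2007] yaw 26.64 q [-39.  -2.  90.  -0.  92.  24.] F [ 0.2  0.6 -0.4] open 0.0854
```

View pics/mix.png

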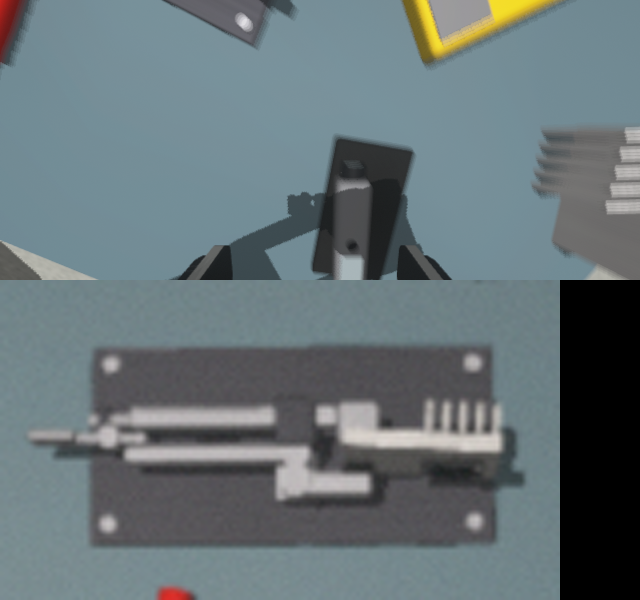

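The lower view shows both handles parallel at (205,415) and (205,455), so the pliers are locked. In the wrist view the thermometer's body front edge is at (335–371,181), its nose tip at (352,160) and its body sides at (335,275) and (363,275).

```bash
python3 - <<'E'
from h import *
c=cap('wrist'); g=cv2.cvtColor(c['image'],6)
for v in(200,215,230,260,270): print(v,[int(x) for x in g[v,325:380]])
for n,u,v,z in[('FL',335,183,.061),('FR',371,181,.061),('L',335,275,.061),('R',363,275,.061),('nose',352,161,.05)]: print(n,(ray(c,u,v,z)*1000).round(1))
E
```

```text
200 [36, 39, 33, 34, 33, 33, 35, 49, 64, 67, 72, 75, 76, 78, 80, 81, 80, 80, 80, 80, 80, 79, 80, 80, 79, 79, 79, 79, 80, 80, 79, 79, 80, 79, 79, 80, 79, 79, 79, 78, 77, 75, 68, 46, 31, 30, 31, 31, 32, 31, 32, 32, 32, 32, 32]
215 [34, 34, 34, 33, 33, 34, 38, 55, 64, 68, 73, 76, 77, 79, 79, 80, 80, 80, 80, 80, 79, 79, 80, 79, 80, 79, 79, 79, 79, 80, 80, 79, 79, 80, 79, 79, 79, 79, 78, 76, 75, 71, 53, 31, 31, 31, 31, 31, 31, 30, 30, 30, 31, 31, 30]
230 [47, 46, 45, 40, 33, 33, 41, 61, 65, 70, 74, 76, 77, 79, 80, 80, 80, 80, 79, 79, 79, 80, 79, 79, 79, 80, 79, 80, 79, 79, 80, 79, 79, 79, 79, 79, 79, 79, 76, 75, 72, 61, 33, 32, 31, 31, 33, 31, 32, 31, 31, 32, 31, 31, 32]
260 [48, 47, 46, 47, 46, 49, 61, 81, 95, 110, 138, 144, 140, 135, 178, 179, 179, 179, 179, 179, 178, 179, 179, 179, 179, 179, 179, 179, 179, 179, 179, 179, 179, 179, 179, 163, 88, 76, 75, 68, 40, 33, 33, 32, 33, 33, 33, 33, 34, 32, 33, 32, 32, 33, 32]
270 [47, 48, 47, 47, 48, 50, 63, 82, 108, 131, 138, 143, 147, 156, 179, 179, 179, 179, 179, 179, 179, 179, 179, 180, 179, 179, 179, 179, 180, 179, 179, 179, 179, 179, 170, 130, 78, 76, 73, 57, 34, 33, 33, 32, 34, 33, 33, 32, 34, 34, 33, 33, 33, 33, 33]
FL [ 430.1 -276.4   61. ]
FR [ 448.1 -307.7   61. ]
L [ 338.1 -325.    61. ]
R [ 351.9 -352.7   61. ]
nose [ 456.4 -283.1   50. ]
```

```bash
python3 g.py .390 -.3165 .040 26.6
```

```text
dx dy dz [-4.76  3.78 16.09] turn 0.2 | t 5.2 pos [ 0.4154 -0.2614  0.2009] yaw 26.82 q [-39.  -2.  90.   0.  92.  24.] F [ 0.6  0.3 -0.1] open 0.0855
```

step_arm([
  {"hand": -1,"dx": -4.8,"dy": 3.8,"dz": 2,"turn": 0},
  {"hand": -1,"dx": -4.8,"dy": 3.8,"dz": 5,"turn": 0},
  {"hand": -1,"dx": -4.8,"dy": 3.8,"dz": 9.5,"turn": 0},
  {"hand": -1,"dx": -4.8,"dy": 3.8,"dz": 13,"turn": 0},
  {"hand": -1,"dx": -4.8,"dy": 3.8,"dz": 15.5,"turn": 0},
  {"hand": -1,"dx": -4.8,"dy": 3.8,"dz": 16,"turn": 0},
  {"hand": -1,"dx": -4.8,"dy": 3.8,"dz": 16,"turn": 0},
  {"hand": -1,"dx": -4.8,"dy": 3.8,"dz": 16,"turn": 0},
])

```text
time: 5.95
position: [0.392, -0.3166, 0.043]
ee_rot: [179.8, -0.1, 27.1]
wrist_force: [1.0, 0.3, -0.1]
opening: 0.0853
finger_force: 0.0
```

step_arm([
  {"hand": 1,"dx": 0,"dy": 0,"dz": 0,"turn": 0},
  {"hand": 1,"dx": 0,"dy": 0,"dz": 0,"turn": 0},
  {"hand": 1,"dx": 0,"dy": 0,"dz": 0,"turn": 0},
  {"hand": 1,"dx": 0,"dy": 0,"dz": 0,"turn": 0},
  {"hand": 1,"dx": 0,"dy": 0,"dz": 0,"turn": 0},
  {"hand": 1,"dx": 0,"dy": 0,"dz": 0,"turn": 0},
  {"hand": 1,"dx": 0,"dy": 0,"dz": 0,"turn": 0},
  {"hand": 1,"dx": 0,"dy": 0,"dz": 0,"turn": 0},
])

```text
time: 6.75
position: [0.391, -0.317, 0.0422]
ee_rot: [179.9, -0.0, 27.0]
wrist_force: [-0.1, -0.2, 6.9]
opening: 0.0352
finger_force: 62.4
```

```bash
python3 g.py .42 -.09 .2 1.3
```

```text
dx dy dz [ 12.88 -18.88 -15.81] turn 25.7 | t 6.8 pos [ 0.391  -0.317   0.0422] yaw 26.95 q [-45.   6. 100.  -0.  73.  18.] F [-0.1 -0.2  6.9] open 0.0352
```

step_arm([
  {"hand": 1,"dx": 0,"dy": 0,"dz": -2,"turn": 0},
  {"hand": 1,"dx": 0,"dy": 0,"dz": -5,"turn": 0},
  {"hand": 1,"dx": 0,"dy": 0,"dz": -9,"turn": 0},
  {"hand": 1,"dx": 2,"dy": -3,"dz": -13,"turn": 5},
  {"hand": 1,"dx": 5,"dy": -7,"dz": -15.5,"turn": 12},
  {"hand": 1,"dx": 8,"dy": -11,"dz": -15.8,"turn": 19},
  {"hand": 1,"dx": 11,"dy": -15,"dz": -15.8,"turn": 25.7},
  {"hand": 1,"dx": 12.9,"dy": -18.9,"dz": -15.8,"turn": 25.7},
])

```text
time: 7.55
position: [0.4195, -0.0906, 0.1985]
ee_rot: [-180.0, 0.0, 1.1]
wrist_force: [1.1, 0.3, -2.3]
opening: 0.0352
finger_force: 61.7
```

step_arm([
  {"hand": 1,"dx": 0,"dy": 0,"dz": 0,"turn": 0},
  {"hand": 1,"dx": 0,"dy": 0,"dz": 0,"turn": 0},
])

```text
time: 7.75
position: [0.4191, -0.0912, 0.1981]
ee_rot: [180.0, 0.1, 1.5]
wrist_force: [0.7, 0.1, -1.6]
opening: 0.035
finger_force: 61.7
```

```bash
python3 - <<'E'
from h import *
from g import go
c=cap('wrist','w3.png'); t=cap('top','t3.png');go(.42,-.1,.04,1.3)
E
```

```text
dx dy dz [ 0.09  0.71 15.83] turn -0.1 | t 7.8 pos [ 0.4192 -0.0929  0.1983] yaw 1.23 q [-20. -10.  98.  -0.  92.  69.] F [ 0.2  0.6 -1.6] open 0.035
```

View pics/w3.png

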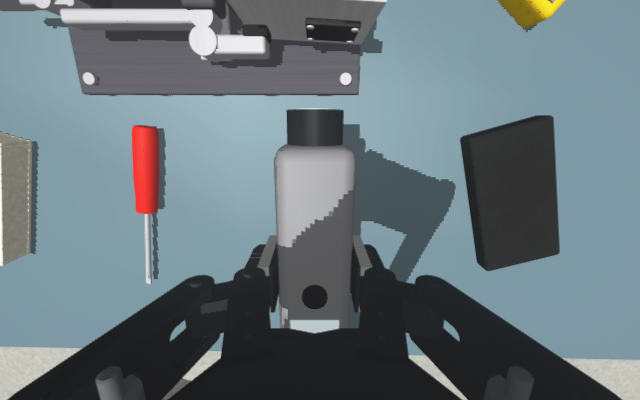

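The device's dark face spans about (305–362, 20–42). The thermometer is held straight, with its nose tip at (315,109).

```bash
python3 - <<'E'
from h import *
c=cap('wrist'); g=cv2.cvtColor(c['image'],6)
for v in(24,32,38,41,44): print(v,[int(x) for x in g[v,298:372]])
for u in(320,340): print(u,[int(x) for x in g[8:50,u]])
for u in (300,315,330): print(u,[int(x) for x in g[98:150,u]])
for n,u,v,z in[('TL',305,21,.082),('TR',362,20,.082),('BL',308,41,.038),('BR',360,43,.038),('nose',315,109,.2),('noseL',288,112,.2),('noseR',343,112,.2)]: print(n,(ray(c,u,v,z)*1000).round(1))
E
```

```text
24 [99, 99, 100, 94, 63, 46, 48, 49, 51, 51, 52, 54, 55, 55, 57, 58, 58, 60, 60, 61, 63, 66, 67, 68, 69, 70, 71, 71, 71, 72, 72, 72, 72, 71, 70, 69, 69, 69, 69, 68, 67, 67, 68, 67, 67, 66, 66, 66, 66, 65, 64, 65, 63, 61, 60, 60, 61, 59, 58, 64, 97, 102, 102, 103, 103, 103, 103, 104, 102, 102, 102, 99, 87, 83]
32 [99, 99, 99, 100, 94, 65, 31, 32, 33, 33, 32, 32, 32, 33, 32, 32, 33, 32, 32, 33, 33, 33, 32, 33, 33, 32, 33, 34, 34, 34, 34, 34, 33, 34, 34, 34, 35, 34, 35, 35, 35, 35, 35, 36, 35, 35, 35, 35, 36, 38, 46, 54, 60, 60, 62, 59, 64, 90, 103, 103, 103, 103, 103, 103, 103, 104, 101, 91, 83, 83, 83, 83, 84, 107]
38 [101, 100, 100, 101, 101, 94, 68, 116, 189, 207, 199, 96, 72, 41, 33, 34, 32, 33, 33, 33, 32, 33, 34, 33, 32, 33, 33, 34, 34, 34, 34, 34, 34, 34, 34, 35, 35, 36, 34, 35, 35, 36, 35, 35, 35, 35, 35, 36, 36, 35, 36, 36, 36, 49, 82, 103, 103, 103, 102, 102, 102, 103, 103, 98, 85, 83, 83, 83, 83, 83, 84, 83, 90, 106]
41 [72, 77, 78, 78, 79, 81, 83, 83, 80, 84, 86, 86, 89, 93, 99, 101, 101, 99, 98, 97, 96, 95, 93, 92, 92, 91, 91, 91, 91, 92, 92, 92, 92, 89, 78, 75, 75, 74, 70
[... 973 characters left out ...]
54, 55, 55, 54, 54, 54, 54, 55, 55, 55, 55, 60, 92, 108, 118, 127]
315 [172, 172, 172, 172, 172, 172, 172, 172, 172, 172, 221, 136, 74, 75, 73, 74, 74, 74, 74, 74, 74, 75, 74, 73, 73, 74, 74, 73, 73, 73, 73, 73, 73, 72, 72, 72, 72, 71, 71, 71, 72, 71, 72, 72, 72, 72, 71, 70, 91, 105, 116, 127]
330 [170, 169, 170, 169, 169, 169, 169, 169, 170, 169, 178, 113, 58, 49, 49, 49, 49, 49, 49, 49, 49, 48, 49, 49, 49, 50, 49, 50, 50, 49, 49, 50, 49, 50, 50, 50, 50, 50, 50, 50, 50, 50, 49, 50, 50, 49, 51, 55, 86, 102, 114, 125]
TL [561.9 -81.4  82. ]
TR [ 563.6 -126.3   82. ]
BL [558.4 -82.9  38. ]
BR [ 557.8 -132.    38. ]
nose [492.3 -90.4 200. ]
noseL [490.7 -78.3 200. ]
noseR [ 491.3 -103.1  200. ]
```

```bash
python3 - <<'E'
from h import *
c=cap('wrist')
for n,u,v,z in[('TL',303,25,.082),('TR',356.5,27,.082),('BL',305,39.5,.038),('BR',350.5,42,.038)]: print(n,(ray(c,u,v,z)*1000).round(1))
E
python3 g.py .4245 -.102 .060 1.35
```

```text
TL [559.3 -80.4  82. ]
TR [ 558.7 -122.8   82. ]
BL [559.8 -80.6  38. ]
BR [ 558.5 -123.6   38. ]
dx dy dz [ 0.51  0.85 13.86] turn -0.2 | t 8.0 pos [ 0.4194 -0.0936  0.1986] yaw 1.13 q [-20. -10.  97.  -0.  92.  69.] F [ 0.1 -0.3 -1.1] open 0.0352
```

step_arm([
  {"hand": 1,"dx": 0.2,"dy": 0.4,"dz": 4,"turn": 0},
  {"hand": 1,"dx": 0.4,"dy": 0.9,"dz": 8,"turn": 0},
  {"hand": 1,"dx": 0.7,"dy": 0.9,"dz": 11.5,"turn": 0},
  {"hand": 1,"dx": 0.7,"dy": 0.9,"dz": 13.5,"turn": 0},
  {"hand": 1,"dx": 0.7,"dy": 0.9,"dz": 13.9,"turn": 0},
  {"hand": 1,"dx": 0.7,"dy": 0.9,"dz": 13.9,"turn": 0},
  {"hand": 1,"dx": 0.7,"dy": 0.9,"dz": 13.9,"turn": 0},
  {"hand": 1,"dx": 0.7,"dy": 0.9,"dz": 13.9,"turn": 0},
])

```text
time: 8.75
position: [0.4281, -0.102, 0.062]
ee_rot: [179.9, -0.2, 1.2]
wrist_force: [0.3, 0.7, -1.2]
opening: 0.0348
finger_force: 61.6
```

```bash
python3 - <<'E'
from h import *
from g import go
c=cap('wrist'); g=cv2.cvtColor(c['image'],6)
print([int(x) for x in g[95:125,315]])
go(.4265,-.1025,.059,1)
for v in (107,109,111): print(v,ray(c,315,v,.071).round(4))
E
```

```text
[148, 149, 148, 149, 149, 148, 148, 148, 148, 149, 149, 149, 148, 202, 123, 68, 68, 68, 68, 68, 68, 68, 68, 68, 68, 68, 67, 67, 68, 67]
dx dy dz [-0.15  0.07  0.28] turn 0.3 | t 8.8 pos [ 0.428  -0.1018  0.0618] yaw 1.25 q [-21.  -3. 107.  -0.  75.  68.] F [ 0.2 -1.1 -1.3] open 0.0351
107 [ 0.5017 -0.0994  0.071 ]
109 [ 0.5009 -0.0994  0.071 ]
111 [ 0.5001 -0.0995  0.071 ]
```

Adjust by 2 mm and hold still.

step_arm([
  {"hand": 1,"dx": -0.2,"dy": 0.2,"dz": 0.3,"turn": 0},
  {"hand": 1,"dx": -0.2,"dy": 0.2,"dz": 0.3,"turn": 0},
  {"hand": 1,"dx": -0.2,"dy": 0.2,"dz": 0.3,"turn": 0},
  {"hand": 1,"dx": -0.2,"dy": 0.2,"dz": 0.3,"turn": 0},
  {"hand": 1,"dx": -0.2,"dy": 0.2,"dz": 0.3,"turn": 0},
  {"hand": 1,"dx": -0.2,"dy": 0.2,"dz": 0.3,"turn": 0},
  {"hand": 1,"dx": -0.2,"dy": 0.2,"dz": 0.3,"turn": 0},
  {"hand": 1,"dx": -0.2,"dy": 0.2,"dz": 0.3,"turn": 0},
])

```text
time: 9.6
position: [0.4249, -0.1033, 0.0571]
ee_rot: [180.0, -0.0, 1.3]
wrist_force: [0.8, 0.1, -1.5]
opening: 0.0354
finger_force: 61.6
```

step_arm([
  {"hand": 1,"dx": 0,"dy": 0,"dz": 0,"turn": 0},
  {"hand": 1,"dx": 0,"dy": 0,"dz": 0,"turn": 0},
  {"hand": 1,"dx": 0,"dy": 0,"dz": 0,"turn": 0},
  {"hand": 1,"dx": 0,"dy": 0,"dz": 0,"turn": 0},
  {"hand": 1,"dx": 0,"dy": 0,"dz": 0,"turn": 0},
  {"hand": 1,"dx": 0,"dy": 0,"dz": 0,"turn": 0},
  {"hand": 1,"dx": 0,"dy": 0,"dz": 0,"turn": 0},
  {"hand": 1,"dx": 0,"dy": 0,"dz": 0,"turn": 0},
])

```text
time: 10.4
position: [0.4249, -0.1033, 0.0571]
ee_rot: [180.0, -0.0, 1.3]
wrist_force: [-0.1, 0.4, -2.8]
opening: 0.0349
finger_force: 61.6
```

step_arm([
  {"hand": 1,"dx": 0,"dy": 0,"dz": 0,"turn": 0},
  {"hand": 1,"dx": 0,"dy": 0,"dz": 0,"turn": 0},
  {"hand": 1,"dx": 0,"dy": 0,"dz": 0,"turn": 0},
  {"hand": 1,"dx": 0,"dy": 0,"dz": 0,"turn": 0},
  {"hand": 1,"dx": 0,"dy": 0,"dz": 0,"turn": 0},
  {"hand": 1,"dx": 0,"dy": 0,"dz": 0,"turn": 0},
  {"hand": 1,"dx": 0,"dy": 0,"dz": 0,"turn": 0},
  {"hand": 1,"dx": 0,"dy": 0,"dz": 0,"turn": 0},
])

```text
time: 11.2
position: [0.4249, -0.1033, 0.0571]
ee_rot: [180.0, -0.0, 1.3]
wrist_force: [-0.1, 1.0, -0.8]
opening: 0.0351
finger_force: 61.6
```

step_arm([
  {"hand": 1,"dx": 0,"dy": 0,"dz": 0,"turn": 0},
  {"hand": 1,"dx": 0,"dy": 0,"dz": 0,"turn": 0},
  {"hand": 1,"dx": 0,"dy": 0,"dz": 0,"turn": 0},
  {"hand": 1,"dx": 0,"dy": 0,"dz": 0,"turn": 0},
  {"hand": 1,"dx": 0,"dy": 0,"dz": 0,"turn": 0},
  {"hand": 1,"dx": 0,"dy": 0,"dz": 0,"turn": 0},
  {"hand": 1,"dx": 0,"dy": 0,"dz": 0,"turn": 0},
  {"hand": 1,"dx": 0,"dy": 0,"dz": 0,"turn": 0},
])

```text
time: 12.0
position: [0.4249, -0.1033, 0.0571]
ee_rot: [180.0, 0.0, 1.3]
wrist_force: [0.3, -0.4, -2.1]
opening: 0.035
finger_force: 61.6
```

```bash
python3 g.py .391 -.317 .15 27
```

```text
dx dy dz [-3.86 21.29 -9.29] turn -25.7 | t 12.0 pos [ 0.4249 -0.1033  0.0571] yaw 1.27 q [-21.  -3. 108.  -0.  75.  68.] F [ 0.3 -0.4 -2.1] open 0.035
```

step_arm([
  {"hand": 1,"dx": -1,"dy": 0,"dz": -3,"turn": 0},
  {"hand": 1,"dx": -2,"dy": 2,"dz": -7,"turn": -4},
  {"hand": 1,"dx": -3,"dy": 6,"dz": -9.3,"turn": -10},
  {"hand": 1,"dx": -3.9,"dy": 11,"dz": -9.3,"turn": -17},
  {"hand": 1,"dx": -3.9,"dy": 16,"dz": -9.3,"turn": -24},
  {"hand": 1,"dx": -3.9,"dy": 20,"dz": -9.3,"turn": -25.7},
  {"hand": 1,"dx": -3.9,"dy": 21.3,"dz": -9.3,"turn": -25.7},
  {"hand": 1,"dx": -3.9,"dy": 21.3,"dz": -9.3,"turn": -25.7},
])

```text
time: 12.8
position: [0.3902, -0.3186, 0.1497]
ee_rot: [-180.0, 0.0, 26.8]
wrist_force: [-0.3, 1.1, -2.1]
opening: 0.0349
finger_force: 61.7
```

```bash
python3 g.py .391 -.317 .043 27
```

```text
dx dy dz [ 0.15 -0.1  10.67] turn -0.2 | t 12.8 pos [ 0.3902 -0.3186  0.1497] yaw 26.78 q [-46.   1.  93.   0.  86.  18.] F [-0.3  1.1 -2.1] open 0.0349
```

step_arm([
  {"hand": 1,"dx": 0.15,"dy": -0.1,"dz": 4,"turn": 0},
  {"hand": 1,"dx": 0.15,"dy": -0.1,"dz": 7.5,"turn": 0},
  {"hand": 1,"dx": 0.15,"dy": -0.1,"dz": 9.3,"turn": 0},
  {"hand": 1,"dx": 0.15,"dy": -0.1,"dz": 10,"turn": 0},
  {"hand": 1,"dx": 0.15,"dy": -0.1,"dz": 10.4,"turn": 0},
  {"hand": 1,"dx": 0.15,"dy": -0.1,"dz": 10.6,"turn": 0},
  {"hand": 1,"dx": 0.15,"dy": -0.1,"dz": 10.7,"turn": 0},
  {"hand": 1,"dx": 0.15,"dy": -0.1,"dz": 10.7,"turn": 0},
])

```text
time: 13.6
position: [0.3921, -0.3159, 0.0443]
ee_rot: [179.9, -0.0, 27.0]
wrist_force: [0.1, -0.1, -2.3]
opening: 0.0352
finger_force: 61.7
```

step_arm([
  {"hand": 1,"dx": 0,"dy": 0,"dz": 0.1,"turn": 0},
  {"hand": 1,"dx": 0,"dy": 0,"dz": 0.2,"turn": 0},
  {"hand": 1,"dx": 0,"dy": 0,"dz": 0.2,"turn": 0},
])

```text
time: 13.9
position: [0.3919, -0.316, 0.0422]
ee_rot: [179.9, -0.0, 27.0]
wrist_force: [-1.1, 0.1, 2.9]
opening: 0.0349
finger_force: 62.4
```

Contact. Release.

step_arm([
  {"hand": -1,"dx": 0,"dy": 0,"dz": 0,"turn": 0},
  {"hand": -1,"dx": 0,"dy": 0,"dz": 0,"turn": 0},
  {"hand": -1,"dx": 0,"dy": 0,"dz": 0,"turn": 0},
  {"hand": -1,"dx": 0,"dy": 0,"dz": 0,"turn": 0},
  {"hand": -1,"dx": 0,"dy": 0,"dz": -3,"turn": 0},
  {"hand": -1,"dx": 0,"dy": 0,"dz": -7,"turn": 0},
  {"hand": -1,"dx": 0,"dy": 0,"dz": -12,"turn": 0},
  {"hand": -1,"dx": 0,"dy": 0,"dz": -16,"turn": 0},
])

```text
time: 14.7
position: [0.3917, -0.3157, 0.2037]
ee_rot: [179.9, -0.0, 27.0]
wrist_force: [0.3, -0.8, 0.6]
opening: 0.0852
finger_force: 0.0
```

```bash
python3 - <<'E'
from g import *
c=cap('wrist','w4.png'); go(.54,.188,.22,91.35)
E
```

```text
dx dy dz [ 35.96 -38.47  -1.23] turn -64.4 | t 14.8 pos [ 0.3941 -0.3181  0.2118] yaw 26.97 q [-45.  -1.  88.  -0.  92.  18.] F [ 1.1 -1.8  4.9] open 0.0855
```

View pics/w4.png

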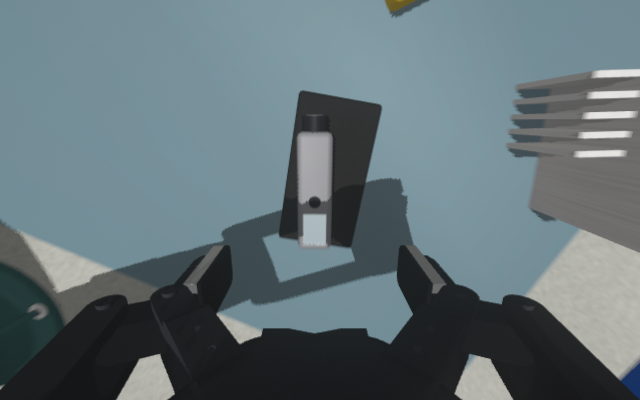

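The thermometer lies on the rest as before, with its body at (315,180). Next is the release lever.

step_arm([
  {"hand": 1,"dx": 36,"dy": -38.5,"dz": -1,"turn": -64.4},
  {"hand": 1,"dx": 36,"dy": -38.5,"dz": -1,"turn": -64.4},
  {"hand": 1,"dx": 36,"dy": -38.5,"dz": -1,"turn": -64.4},
  {"hand": 1,"dx": 36,"dy": -38.5,"dz": -1,"turn": -64.4},
  {"hand": 1,"dx": 36,"dy": -38.5,"dz": -1,"turn": -64.4},
  {"hand": 1,"dx": 36,"dy": -38.5,"dz": -1,"turn": -64.4},
  {"hand": 1,"dx": 36,"dy": -38.5,"dz": -1,"turn": -64.4},
  {"hand": 1,"dx": 36,"dy": -38.5,"dz": -1,"turn": -64.4},
])

```text
time: 15.55
position: [0.5026, 0.0708, 0.2085]
ee_rot: [180.0, 0.0, 91.6]
wrist_force: [0.9, -0.5, 0.7]
opening: -0.0
finger_force: 0.0
```

```bash
python3 g.py .535 .185 .20 91.35
```

```text
dx dy dz [11.32  3.56  0.85] turn 0.3 | t 15.6 pos [0.5026 0.0708 0.2085] yaw 91.62 q [ 2.  0. 87. -0. 93.  0.] F [ 0.9 -0.5  0.7] open -0.0
```

step_arm([
  {"hand": 1,"dx": 5,"dy": 1.5,"dz": 0,"turn": 0},
  {"hand": 1,"dx": 10,"dy": 3,"dz": 1,"turn": 0},
  {"hand": 1,"dx": 11.3,"dy": 3.6,"dz": 4,"turn": 0},
  {"hand": 1,"dx": 11.3,"dy": 3.6,"dz": 8,"turn": 0},
  {"hand": 1,"dx": 11.3,"dy": 3.6,"dz": 12,"turn": 0},
  {"hand": 1,"dx": 11.3,"dy": 3.6,"dz": 15,"turn": 0},
  {"hand": 1,"dx": 11.3,"dy": 3.6,"dz": 16.2,"turn": 0},
  {"hand": 1,"dx": 11.3,"dy": 3.6,"dz": 16.2,"turn": 0},
])

```text
time: 16.35
position: [0.5342, 0.1822, 0.0443]
ee_rot: [-179.7, 0.1, 91.4]
wrist_force: [0.1, 0.2, -0.3]
opening: -0.0001
finger_force: 0.0
```

```bash
python3 g.py .587 .185 .045 91.35
```

```text
dx dy dz [ 0.16  5.29 -0.1 ] turn 0.0 | t 16.4 pos [0.5342 0.1822 0.0443] yaw 91.37 q [13. 14. 91. -0. 75. 12.] F [ 0.1  0.2 -0.3] open -0.0001
```

step_arm([
  {"hand": 1,"dx": 0.3,"dy": 1,"dz": 0,"turn": 0},
  {"hand": 1,"dx": 0.3,"dy": 2,"dz": 0,"turn": 0},
  {"hand": 1,"dx": 0.3,"dy": 2.7,"dz": 0,"turn": 0},
  {"hand": 1,"dx": 0.3,"dy": 3.3,"dz": 0,"turn": 0},
  {"hand": 1,"dx": 0.3,"dy": 3.8,"dz": 0,"turn": 0},
  {"hand": 1,"dx": 0.3,"dy": 4.2,"dz": 0,"turn": 0},
  {"hand": 1,"dx": 0.3,"dy": 4.5,"dz": 0,"turn": 0},
  {"hand": 1,"dx": 0.3,"dy": 4.5,"dz": 0,"turn": 0},
])

```text
time: 17.15
position: [0.5812, 0.1864, 0.0465]
ee_rot: [180.0, 0.0, 91.4]
wrist_force: [-2.1, -0.2, 0.5]
opening: -0.0
finger_force: 0.8
```

step_arm([
  {"hand": 1,"dx": 0,"dy": 0.3,"dz": 0,"turn": 0},
  {"hand": 1,"dx": 0,"dy": 0.5,"dz": 0,"turn": 0},
  {"hand": 1,"dx": 0,"dy": 0.7,"dz": 0,"turn": 0},
  {"hand": 1,"dx": 0,"dy": 0.7,"dz": 0,"turn": 0},
])

```text
time: 17.55
position: [0.5878, 0.1868, 0.0464]
ee_rot: [-180.0, -0.0, 91.4]
wrist_force: [-1.7, -0.1, -1.0]
opening: -0.0003
finger_force: 0.8
```

step_arm([
  {"hand": 1,"dx": 0,"dy": 0.2,"dz": 0,"turn": 0},
  {"hand": 1,"dx": 0,"dy": 0.4,"dz": 0,"turn": 0},
  {"hand": 1,"dx": 0,"dy": 0.5,"dz": 0,"turn": 0},
  {"hand": 1,"dx": 0,"dy": 0.5,"dz": 0,"turn": 0},
])

```text
time: 17.95
position: [0.5929, 0.187, 0.0467]
ee_rot: [180.0, -0.0, 91.4]
wrist_force: [-1.6, 0.7, -0.6]
opening: -0.0002
finger_force: 0.9
```

```bash
python3 - <<'E'
from g import *
b=cap('top')['image'][140:230,205:355]; s=cap('scene')['image'][160:260,280:430]
cv2.imwrite('pics/rel.png',np.hstack([cv2.resize(x,(390,300),interpolation=2) for x in(b,s)]))
go(.587,.185,.045,91.35)
E
```

```text
dx dy dz [-0.19 -0.58  0.17] turn 0.0 | t 18.1 pos [0.5928 0.187  0.0467] yaw 91.37 q [12. 20. 83.  0. 77. 11.] F [-2.6  0.2 -0.2] open -0.0001
```

View pics/rel.png

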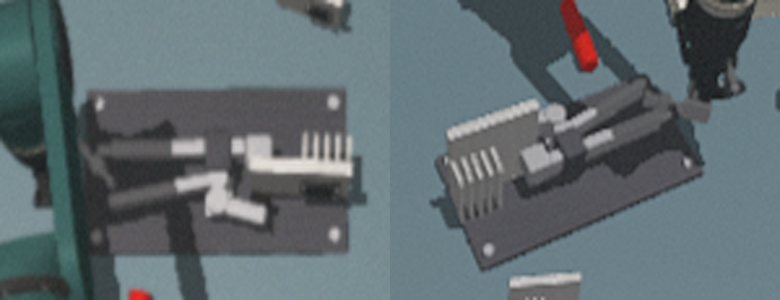

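The moving handle at (150,195) is open, so the pliers are released, and the module still stands. Backing off and going to the module.

step_arm([
  {"hand": 1,"dx": 0,"dy": -2,"dz": 0,"turn": 0},
  {"hand": 1,"dx": 0,"dy": -4.5,"dz": 0,"turn": 0},
  {"hand": 1,"dx": 0,"dy": -6,"dz": -1,"turn": 0},
  {"hand": 1,"dx": 0,"dy": -6,"dz": -5,"turn": 0},
  {"hand": 1,"dx": 0,"dy": -6,"dz": -10,"turn": 0},
  {"hand": 1,"dx": 0,"dy": -6,"dz": -15,"turn": 0},
  {"hand": -1,"dx": 0,"dy": -6,"dz": -19,"turn": 0},
  {"hand": -1,"dx": 0,"dy": -6,"dz": -19,"turn": 0},
])

```text
time: 18.85
position: [0.5365, 0.1862, 0.2464]
ee_rot: [178.9, -0.2, 91.4]
wrist_force: [0.5, -0.3, 0.1]
opening: 0.0284
finger_force: 0.0
```

```bash
python3 g.py .57 -.09 .24 91.35
```

```text
dx dy dz [-27.69   2.68   0.59] turn 0.0 | t 18.9 pos [0.5365 0.1862 0.2464] yaw 91.36 q [13.  6. 76. -0. 96. 12.] F [ 0.5 -0.3  0.1] open 0.0284
```

step_arm([
  {"hand": -1,"dx": -33.5,"dy": 2.7,"dz": 0.5,"turn": 0},
  {"hand": -1,"dx": -33.5,"dy": 2.7,"dz": 0.5,"turn": 0},
  {"hand": -1,"dx": -33.5,"dy": 2.7,"dz": 0.5,"turn": 0},
  {"hand": -1,"dx": -33.5,"dy": 2.7,"dz": 0.5,"turn": 0},
  {"hand": -1,"dx": -33.5,"dy": 2.7,"dz": 0.5,"turn": 0},
  {"hand": -1,"dx": -33.5,"dy": 2.7,"dz": 0.5,"turn": 0},
  {"hand": -1,"dx": -33.5,"dy": 2.7,"dz": 0.5,"turn": 0},
  {"hand": -1,"dx": -33.5,"dy": 2.7,"dz": 0.5,"turn": 0},
])

```text
time: 19.65
position: [0.5677, -0.154, 0.2305]
ee_rot: [-180.0, 0.1, 91.0]
wrist_force: [0.2, 0.7, -0.5]
opening: 0.0853
finger_force: 0.0
```

```bash
python3 - <<'E'
from g import *
c=cap('wrist','w5.png');go(.57,-.09,.096,91.35)
E
```

```text
dx dy dz [ 6.13  0.35 13.48] turn -0.2 | t 19.7 pos [ 0.5677 -0.1513  0.2308] yaw 91.12 q [-20.  10.  74.  -0.  96. -22.] F [ 0.4  0.5 -0.4] open 0.0853
```

View pics/w5.png

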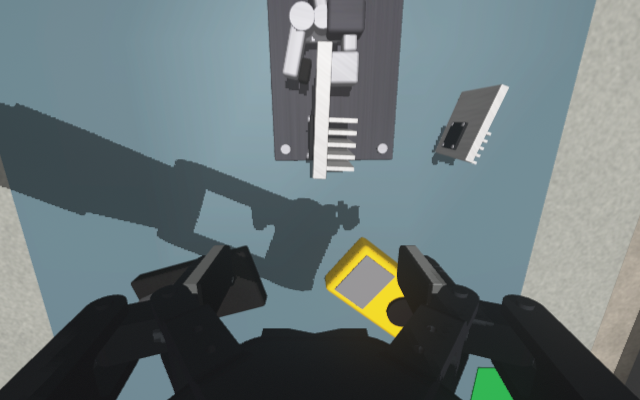

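The module's top face has corners (318,42), (332,42), (327,178) and (313,178).

```bash
python3 - <<'E'
from g import *
c=cap('wrist')
w=np.array([ray(c,u,v,.12)[:2]*1000 for u,v in[(318,42),(332,42),(327,178),(313,178)]],np.float32);print(w.round(1),cv2.minAreaRect(w),w.mean(0))
m=w.mean(0)/1000;d=(w[:2].mean(0)-w[2:].mean(0));yaw=-np.degrees(np.arctan2(d[0],d[1]));print('yaw',yaw)
go(m[0],m[1]-.009,.096,90+yaw)
E
```

```text
[[ 566.6  -21.7]
 [ 577.6  -21.5]
 [ 577.2 -130.2]
 [ 564.7 -130.4]] ((571.1471557617188, -75.98377990722656), (108.96926879882812, 12.489594459533691), 89.77207946777344) [571.52344 -75.97649]
yaw -0.62467986
dx dy dz [ 6.45  0.52 13.51] turn 1.9 | t 19.8 pos [ 0.5677 -0.1496  0.2311] yaw 91.26 q [-20.  10.  74.   0.  96. -22.] F [-0.5  0.1  0.2] open 0.0856
```

step_arm([
  {"hand": -1,"dx": 4,"dy": 0.4,"dz": 0,"turn": 1.7},
  {"hand": -1,"dx": 6.4,"dy": 0.4,"dz": 2,"turn": 1.7},
  {"hand": -1,"dx": 6.4,"dy": 0.4,"dz": 6,"turn": 1.7},
  {"hand": -1,"dx": 6.4,"dy": 0.4,"dz": 10,"turn": 1.7},
  {"hand": -1,"dx": 6.4,"dy": 0.4,"dz": 12.5,"turn": 1.7},
  {"hand": -1,"dx": 6.4,"dy": 0.4,"dz": 13.4,"turn": 1.7},
  {"hand": -1,"dx": 6.4,"dy": 0.4,"dz": 13.4,"turn": 1.7},
  {"hand": -1,"dx": 6.4,"dy": 0.4,"dz": 13.4,"turn": 1.7},
])

```text
time: 20.55
position: [0.5713, -0.0843, 0.0996]
ee_rot: [179.8, 0.0, 89.7]
wrist_force: [0.0, 0.2, 0.4]
opening: 0.0856
finger_force: 0.0
```

step_arm([
  {"hand": 0,"dx": 0,"dy": 0,"dz": 0,"turn": 0},
  {"hand": 0.3,"dx": 0,"dy": 0,"dz": 0,"turn": 0},
  {"hand": 0.5,"dx": 0,"dy": 0,"dz": 0,"turn": 0},
  {"hand": 1,"dx": 0,"dy": 0,"dz": 0,"turn": 0},
  {"hand": 1,"dx": 0,"dy": 0,"dz": 0,"turn": 0},
  {"hand": 1,"dx": 0,"dy": 0,"dz": 0,"turn": 0},
  {"hand": 1,"dx": 0,"dy": 0,"dz": 0,"turn": 0},
  {"hand": 1,"dx": 0,"dy": 0,"dz": 0,"turn": 0},
])

```text
time: 21.35
position: [0.5707, -0.0849, 0.0981]
ee_rot: [179.9, 0.0, 89.7]
wrist_force: [1.2, 0.0, 1.5]
opening: 0.0111
finger_force: 61.7
```

step_arm([
  {"hand": 1,"dx": 0,"dy": 0,"dz": -0.5,"turn": 0},
  {"hand": 1,"dx": 0,"dy": 0,"dz": -1.5,"turn": 0},
  {"hand": 1,"dx": 0,"dy": 0,"dz": -3,"turn": 0},
  {"hand": 1,"dx": 0,"dy": 0,"dz": -5,"turn": 0},
  {"hand": 1,"dx": 0,"dy": 0,"dz": -7.5,"turn": 0},
  {"hand": 1,"dx": 0,"dy": 0,"dz": -9.5,"turn": 0},
  {"hand": 1,"dx": 0,"dy": 0,"dz": -10,"turn": 0},
  {"hand": 1,"dx": 0,"dy": 0,"dz": -10,"turn": 0},
])

```text
time: 22.15
position: [0.5706, -0.0848, 0.1993]
ee_rot: [179.8, 0.0, 89.7]
wrist_force: [-0.4, -0.3, -4.1]
opening: 0.011
finger_force: 61.1
```

```bash
python3 - <<'E'
from g import *
c=cap('top'); im=c['image']; s=cap('scene')
o=bot.get_obs()
# module in grip: module centre = TCP + 9mm along module y
t=np.array([.409,.3516]);a=np.radians(-15.05)
R=np.array([[np.cos(a),-np.sin(a)],[np.sin(a),np.cos(a)]])
p=t+R@np.array([-.012,-.009]); print('target',p)
go(*p,.198,90-15-.5)
cv2.imwrite('pics/lift.png',np.hstack([s['image'][60:300,150:470],im[100:340,120:440]]))
E
```

```text
target [0.39507465 0.34602465]
dx dy dz [ 42.95 -17.69  -0.09] turn 15.2 | t 22.2 pos [ 0.5694 -0.0845  0.1965] yaw 89.67 q [-14.   9.  79.  -0.  92. -14.] F [-0.8 -0.1 -4.4] open 0.0109
```

View pics/lift.png

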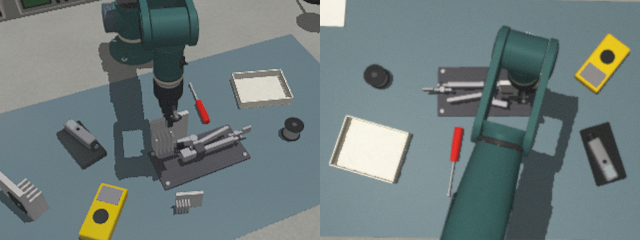

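step_arm([
  {"hand": 1,"dx": 2,"dy": -0.8,"dz": 0,"turn": 1},
  {"hand": 1,"dx": 6,"dy": -2.5,"dz": 0,"turn": 2},
  {"hand": 1,"dx": 10,"dy": -4.1,"dz": 0,"turn": 4},
  {"hand": 1,"dx": 14,"dy": -5.8,"dz": 0,"turn": 6},
  {"hand": 1,"dx": 18,"dy": -7.4,"dz": 0,"turn": 8},
  {"hand": 1,"dx": 22,"dy": -9.1,"dz": 0,"turn": 10},
  {"hand": 1,"dx": 26,"dy": -10.7,"dz": 0,"turn": 12},
  {"hand": 1,"dx": 29,"dy": -12,"dz": 0,"turn": 14},
])

```text
time: 23.05
position: [0.4496, 0.2079, 0.1959]
ee_rot: [-179.8, 0.1, 75.7]
wrist_force: [0.4, -0.1, -4.1]
opening: 0.011
finger_force: 60.9
```

```bash
python3 g.py .395 .346 .198 74.5
```

```text
dx dy dz [12.03 -8.71 -0.2 ] turn 1.2 | t 23.1 pos [0.4496 0.2079 0.1959] yaw 75.67 q [18. -1. 90.  0. 92. 33.] F [ 0.4 -0.1 -4.1] open 0.011
```

step_arm([
  {"hand": 1,"dx": 3.5,"dy": -2.5,"dz": 0,"turn": 1},
  {"hand": 1,"dx": 7,"dy": -5,"dz": 0,"turn": 1},
  {"hand": 1,"dx": 10,"dy": -7.2,"dz": 0,"turn": 1},
  {"hand": 1,"dx": 12,"dy": -8.7,"dz": 0,"turn": 1},
  {"hand": 1,"dx": 12,"dy": -8.7,"dz": 0,"turn": 1},
  {"hand": 1,"dx": 12,"dy": -8.7,"dz": 0,"turn": 1},
])

```text
time: 23.65
position: [0.3963, 0.3436, 0.1959]
ee_rot: [-179.9, 0.2, 74.8]
wrist_force: [0.1, -0.3, -4.0]
opening: 0.0112
finger_force: 61.0
```

```bash
python3 - <<'E'
from g import *
c=cap('wrist','w6.png'); s=cap('scene','s6.png');go(.395,.346,.0925,74.5)
im=s['image'][60:220,330:510]; cv2.imwrite('pics/tr.png',np.hstack([cv2.resize(c['image'],(450,281)),cv2.resize(im,(316,281),interpolation=2)]))
E
```

```text
dx dy dz [ 0.27 -0.28 10.41] turn 0.1 | t 23.8 pos [0.3972 0.3429 0.1966] yaw 74.62 q [35.  3. 86. -0. 92. 50.] F [-0.6 -0.4 -3.6] open 0.0111
```

View pics/tr.png

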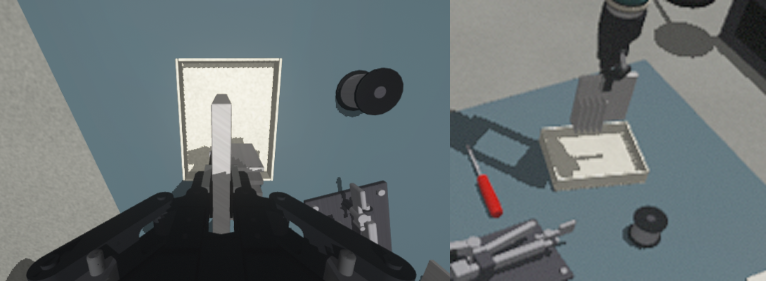

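The module hangs upright and aligned over the tray. Lowering.

step_arm([
  {"hand": 1,"dx": 0.2,"dy": -0.2,"dz": 2.5,"turn": 0},
  {"hand": 1,"dx": 0.2,"dy": -0.2,"dz": 5,"turn": 0},
  {"hand": 1,"dx": 0.2,"dy": -0.2,"dz": 7.5,"turn": 0},
  {"hand": 1,"dx": 0.2,"dy": -0.2,"dz": 9,"turn": 0},
  {"hand": 1,"dx": 0.2,"dy": -0.2,"dz": 9.6,"turn": 0},
  {"hand": 1,"dx": 0.2,"dy": -0.2,"dz": 9.8,"turn": 0},
  {"hand": 1,"dx": 0.2,"dy": -0.2,"dz": 10,"turn": 0},
  {"hand": 1,"dx": 0.2,"dy": -0.2,"dz": 10,"turn": 0},
])

```text
time: 24.55
position: [0.3965, 0.3464, 0.0986]
ee_rot: [179.9, -0.1, 74.6]
wrist_force: [0.0, -0.1, -5.3]
opening: 0.0109
finger_force: 60.9
```

step_arm([
  {"hand": 1,"dx": 0,"dy": 0,"dz": 0.1,"turn": 0},
  {"hand": 1,"dx": 0,"dy": 0,"dz": 0.2,"turn": 0},
  {"hand": 1,"dx": 0,"dy": 0,"dz": 0.2,"turn": 0},
])

```text
time: 24.85
position: [0.3958, 0.3463, 0.0959]
ee_rot: [180.0, -0.0, 74.7]
wrist_force: [-0.8, -0.3, -4.1]
opening: 0.0111
finger_force: 60.9
```

step_arm([
  {"hand": 1,"dx": 0,"dy": 0,"dz": 0.1,"turn": 0},
  {"hand": 1,"dx": 0,"dy": 0,"dz": 0.2,"turn": 0},
  {"hand": 1,"dx": 0,"dy": 0,"dz": 0.2,"turn": 0},
])

```text
time: 25.15
position: [0.3957, 0.3462, 0.0934]
ee_rot: [-180.0, 0.0, 74.7]
wrist_force: [-0.1, -0.5, -4.0]
opening: 0.0112
finger_force: 60.9
```

step_arm([
  {"hand": 1,"dx": 0,"dy": 0,"dz": 0.1,"turn": 0},
  {"hand": 1,"dx": 0,"dy": 0,"dz": 0.1,"turn": 0},
])

```text
time: 25.35
position: [0.3958, 0.3462, 0.0925]
ee_rot: [-180.0, 0.0, 74.7]
wrist_force: [-0.9, -0.2, -4.3]
opening: 0.0111
finger_force: 60.9
```

step_arm([
  {"hand": 1,"dx": 0,"dy": 0,"dz": 0.1,"turn": 0},
  {"hand": 1,"dx": 0,"dy": 0,"dz": 0.1,"turn": 0},
])

```text
time: 25.55
position: [0.396, 0.3464, 0.0921]
ee_rot: [180.0, -0.0, 74.7]
wrist_force: [-0.3, -0.0, -2.2]
opening: 0.0114
finger_force: 61.4
```

step_arm([
  {"hand": 1,"dx": 0,"dy": 0,"dz": 0.1,"turn": 0},
  {"hand": 1,"dx": 0,"dy": 0,"dz": 0.1,"turn": 0},
])

```text
time: 25.75
position: [0.3961, 0.3465, 0.0921]
ee_rot: [180.0, -0.1, 74.7]
wrist_force: [-1.9, -1.0, 5.1]
opening: 0.0109
finger_force: 62.2
```

Contact. Release gently and go up.

step_arm([
  {"hand": 0.6,"dx": 0,"dy": 0,"dz": 0,"turn": 0},
  {"hand": 0.4,"dx": 0,"dy": 0,"dz": 0,"turn": 0},
  {"hand": 0.2,"dx": 0,"dy": 0,"dz": 0,"turn": 0},
  {"hand": 0,"dx": 0,"dy": 0,"dz": 0,"turn": 0},
  {"hand": 0,"dx": 0,"dy": 0,"dz": 0,"turn": 0},
  {"hand": 0,"dx": 0,"dy": 0,"dz": 0,"turn": 0},
  {"hand": 0,"dx": 0,"dy": 0,"dz": -2,"turn": 0},
  {"hand": 0,"dx": 0,"dy": 0,"dz": -5,"turn": 0},
])

```text
time: 26.55
position: [0.3944, 0.3453, 0.1387]
ee_rot: [-179.8, 0.3, 74.7]
wrist_force: [0.3, 0.7, -0.3]
opening: 0.0428
finger_force: 0.0
```

step_arm([
  {"hand": 0,"dx": 0,"dy": 0,"dz": -4,"turn": 0},
  {"hand": 0,"dx": 0,"dy": 0,"dz": -8,"turn": 0},
  {"hand": -1,"dx": 0,"dy": 0,"dz": -12,"turn": 0},
  {"hand": -1,"dx": 0,"dy": 0,"dz": -12,"turn": 0},
  {"hand": -1,"dx": 0,"dy": 0,"dz": -12,"turn": 0},
])

```text
time: 27.05
position: [0.3963, 0.3466, 0.2621]
ee_rot: [179.9, -0.1, 74.7]
wrist_force: [0.5, -0.4, -0.7]
opening: 0.0834
finger_force: 0.0
```

```bash
python3 - <<'E'
from g import *
c=cap('wrist'); s=cap('scene');o=bot.get_obs();print(o['time'],o['position'],o['wrist_force'])
cv2.imwrite('pics/fin.png',np.hstack([cv2.resize(c['image'],(400,250)),s['image'][60:310,110:510]]))
E
```

```text
27.15 [0.39533437 0.34590669 0.25904155] [-0.50801827 -0.08469889 -0.91613105]
```

View pics/fin.png

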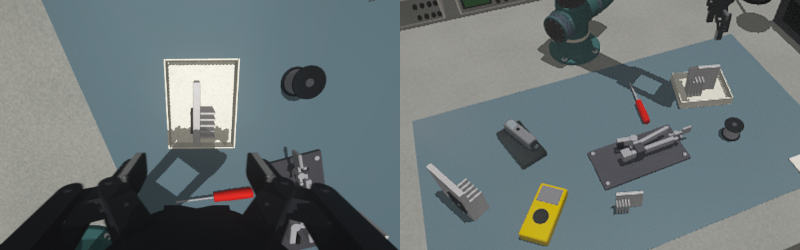

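The module stands upright inside the tray at (703,80), the thermometer is on its rest at (520,133), and the pliers are open. Nothing else has moved.

```bash
python3 -c "
from station import bot
print(bot.sign_off())"
```

```text
the job is handed in; nothing more can be done
None
```

The job is done and handed in at about 27 s: the pliers locked on the module, the thermometer held still for over two seconds about 6 cm from the device and laid back on its rest, the pliers sprung open, and the module set upright in the tray; the final picture shows nothing else moved.

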